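# Unstack the reagent delivery and pack the analyser's tray

## Task

The analyser's supplies stand in one stack on the bench: take it apart and put everything away. Stand the round pot in the rubber cup on top of the mixer, lay the long cuvette box flat in the narrow dock, and pack the small oblong cassette and the L-shaped cassette together in the wide tray, the small one filling the L's missing corner, so that both lie flat on the tray's floor. Keep the pot upright and leave the tip box, the brown bottle and the beaker where they are.

Things in the scene. Friction and masses are not known exactly. Their poses are not given: they have to be found in the camera images.
- l_cassette: White L-shaped cassette, bottom of the stack, on the bench; 46 mm high, 0.25 kg. Origin: centre of its full 120 (x) x 90 (y) mm outline, at the underside; z up. Long arm x -60..60, y -45..0 mm; short arm x -60..-15, y 0..45; the missing corner (75 x 45) is at +x +y. A grey cap 24 mm across, 10 high, stands on the short arm at x -37.5, y 22.5. Grip it across the long arm near x = 5 mm.
- cuvette_box: Grey plastic closed box with dark grooves, 116 (x) by 42 (y) mm, 30 mm high, lying on the long arm of the L-shaped cassette. Origin: centre of its underside, x along its length, z up. About 0.15 kg.
- small_cassette: White plastic oblong cassette, 71 (x) by 40 (y) mm, 24 mm high, lying on the cuvette box. Origin: centre of its underside, x along its length, z up. About 0.08 kg.
- pot: White round pot with a steel lid, 36 mm across, 40 mm high, on top of the small cassette. Origin: centre of its underside, z up. About 0.06 kg.
- tray: The wide tray: fixed, dark grey, outside 142 (x) x 112 (y) x 12 mm high, walls and floor 4 mm thick: inside 134 x 104, 8 deep. Origin: centre of its underside, z up. The L goes in either way round, its long side along the tray's x; not turned over, its missing corner is then at the tray's +x +y or -x -y corner, where the small cassette lies, its length along the tray's x.
- dock: The narrow dock: fixed open dark grey tray, outside 140 (x) by 66 (y) by 12 mm high, walls and floor 4 mm thick: inside 132 x 58 mm, 8 mm deep. Origin: centre of its underside, x along its length, z up. Place of the cuvette box (either way round).
- mixer: The mixer: fixed white block, 100 x 100 mm, 36 mm high, with a round black rubber cup in the middle of its top, 66 mm across outside, 58 mm inside, rim 48 mm and inner floor 40 mm above the bench. Origin: centre of its underside, z up. Place of the pot.
- tip_box: Bystander: blue box of white pipette tips, 122 x 83 mm, 70 mm high. Origin: centre of its underside.
- bottle: Bystander: brown bottle, 52 mm across, 110 mm high. Origin: centre of its underside.
- beaker: Bystander: clear glass beaker, 68 mm across, 80 mm high. Origin: centre of its underside.
Things that resemble listed ones, but are neither listed nor needed, are in the scene too. What is shaped like the pot but orange is not meant.

How it is judged:
At the end, for the whole second after the job is handed in: Pot upright on the floor of the mixer cup, within 14 mm of its middle; cuvette box flat on the dock floor, centred within 14 mm; L-shaped cassette flat on the tray floor, centred within 14 mm each way; small cassette flat on the tray floor beside it; all at rest (horizontal distance between pot and mixer below 0.014 m and z of pot in the frame of mixer between 0.036 and 0.044 m and angle between pot's own z axis and vertical below 0.06 rad and horizontal distance between cuvette_box and dock below 0.014 m and z of cuvette_box in the frame of dock below 0.007 m and angle between each of cuvette_box, small_cassette, l_cassette's own z axis and vertical below 0.04 rad and x of small_cassette in the frame of tray between -0.05 and 0.05 m and y of small_cassette in the frame of tray between -0.05 and 0.05 m and z of each of small_cassette, l_cassette in the frame of tray below 0.007 m and x of l_cassette in the frame of tray between -0.014 and 0.014 m and y of l_cassette in the frame of tray between -0.014 and 0.014 m and linear speed of each of pot, cuvette_box, small_cassette, l_cassette below 0.02 m/s); the robot touches nothing.
It fails at once if the pot is tipped by more than 0.5 rad (angle between pot's own z axis and vertical above 0.5 rad).
It fails at once if the tip box is moved by more than 20 mm (distance of tip_box from where it was at the start of the episode above 0.02 m).
It fails at once if the brown bottle is moved by more than 20 mm (distance of bottle from where it was at the start of the episode above 0.02 m).
It fails at once if the beaker is moved by more than 20 mm (distance of beaker from where it was at the start of the episode above 0.02 m).
It also fails if it takes over 120 s, if anything falls off the work surface, if the arm or the gripper's body presses on something with over 40 N, if the wrist force passes 120 N, or if a joint passes its speed limit or range.

## Robot

A 6-joint arm with a two-finger parallel gripper is mounted at the origin on the work surface. World frame = base frame: x ahead of the robot, y to its left, z up, the work surface at z = 0. Lengths are in m, angles in rad, forces in N, time in s.
With the tool pointing down it reaches from about 0.275 to 0.825 m from the base axis. Payload 4.9 kg.
Tool frame: the origin (TCP) lies midway between the tips of the shut fingers; the grasp point (between the pads) lies 19 mm behind it; z points along the fingers, y is the direction in which the jaws open and shut (so a half turn about z gives the same grasp; the last joint's range is limited). The gripper opens to 85 mm and grips with 20 to 120 N. Pads are 22 mm wide; open, the fingers measure 114 mm over their backs; the gripper's body (76 mm by 85 mm) begins 54 mm behind the grasp point. The pads swing forward as they close: fully open they stand 13 mm farther back than shut.
Start: joints at [-1.409, 0.326, -0.193, 1.052, 0, 1.437], TCP at [0.16, -0.526, 0.231] pointing down, gripper open.
Joint ranges: [-2.65, 2.65], [-0.97, 1.79], [-1.3, 1.35], [-1.93, 2.1], [-1.47, 1.37], [-3.14, 3.14]. Speed limits (rad/s): [2.57, 2.57, 3.14, 3.14, 3.14, 3.14].

## Interface

Orientations are given as a rotation vector (axis times angle).
In Python, from rig import ctrl, get_image, camera_model, job gives the robot as it stands.
- The arm moves only by the shell command python3 -m creep 'ROWS' [FORCE]. ROWS is JSON, a list of rows, each a list of 3 entries, a list of its own where there are three numbers: the shift along the tool's x, y, z in mm, then the turn, a rotation vector about the tool's x, y, z in rad, then the finger opening in mm, from 0 to 85.4. A call has 1 to 8 rows; each row is the pose to reach, as a shift and turn from the pose measured when the call began, along the tool's axes at that moment; what a row does not reach only later rows make up. A row lasts 1/10 s, in which the tool goes at most 50 mm and 8.59 degrees, less where a joint would pass 70% of its speed; a pose out of reach is approached as far as the arm can. A call with a gripper value outside its range is refused whole. The fingers move at their own pace and stop on an object; FORCE is the grip in N (left out, the last holds). Time passes only in rows, so rows that repeat a pose let the fingers close. It gives the time, the measured TCP pose, the force and the opening at its end, in the units of the state.
- ctrl.get_obs(): the state, without advancing time (a new reading comes with each control period).
- get_image(name): name is "scene" or "top" or "wrist"; returns the picture (480x640x3 uint8, red, green, blue); there is no depth.
- camera_model(name): a dict with "vfov" (degrees; the focal length in pixels is half the picture's height over the tangent of half this angle, whatever the lens; pixels are square), "cx", "cy" (the principal point, pixels), "R" (3x3) and "t" (3): a world point X has camera coordinates R X + t. Camera axes: x right, y down, z forward; pixel columns grow to the right and rows downward; lengths in m; the calibration is good to about 2 mm. A picture is of the moment at which its call begins: read the wrist's pose just before it. camera_model takes no time and is no camera call; for the wrist camera it gives the pose at the moment of the call.
- job.sign_off(): hands the job in, once; it reports no verdict.
The state is a dict: "time": time; "q": joint angles; "joint_vel": joint speeds; "joint_torque": joint torques, N m; "eef_pos": TCP position; "eef_rot": TCP orientation; "wrist_force": force on the tool from outside, world axes, zero at the start; "torque": the same for the moment, N m; "grip_width": opening from 0.0 (shut) to 1.0 (fully open).
Only numpy, scipy, OpenCV 4.12 (cv2) and the standard library are available. Lean on these libraries where they do the work, as an engineer would, in place of code of your own. Each camera call takes 0.05 s, during which the arm holds its last target. There are 200 camera calls.

## Working session

There is one attempt and no reset: what is moved stays moved. The work goes in short steps, Python scripts to look and compute and a shell command to move; the robot and the scene stay as the last step left them, time stands still between calls to the robot, and variables do not carry over. Pictures are saved under pics/ and viewed, about 12 in all and at most 16, crops included, and the job is handed in when it is done.

```bash
ls; mkdir -p pics
python3 - <<'E'
from rig import ctrl,get_image,camera_model
import cv2
o=ctrl.get_obs();print(o)
for n in("scene","top"):
    m=camera_model(n);print(n,m)
    cv2.imwrite(f"pics/{n}0.png",get_image(n)[:,:,::-1])
print(camera_model("wrist"))
E
```

```text
pics
{'time': 0.0, 'q': array([-1.40917556e+00,  3.26927549e-01, -1.93536818e-01,  1.05199830e+00,
        3.96876750e-05,  1.43656598e+00]), 'joint_vel': array([ 1.36931655e-03, -1.60079073e-04, -6.03209120e-05,  9.57447213e-04,
       -7.49768882e-04,  1.70075768e-03]), 'joint_torque': array([ 1.97303365e-03, -4.43401158e+01,  2.62439346e+01,  1.54232187e-02,
        3.53813243e-05, -1.16199509e-06]), 'eef_pos': array([ 0.16027173, -0.5255531 ,  0.23052859]), 'eef_rot': array([-3.10563465e+00, -4.62783160e-01, -2.64755493e-05]), 'wrist_force': array([-0.04884453,  0.46616065, -0.67043912]), 'torque': array([-0.03797646, -0.03069434,  0.0041173 ]), 'grip_width': 1.0009820180221873}
scene {'vfov': 45.46713342545268, 'cx': 316.6651490126368, 'cy': 234.53137351637832, 'R': array([[-8.65677479e-01,  5.00602031e-01, -3.30098157e-04],
       [ 3.42514354e-01,  5.91819604e-01, -7.29680391e-01],
       [-3.65084127e-01, -6.31780945e-01, -6.83788284e-01]]), 't': array([ 0.53466878, -0.13462314,  1.27253054])}
top {'vfov': 45.64391578045754, 'cx': 322.2569759183729, 'cy': 233.55765242938168, 'R': array([[ 0.00603028, -0.99997232,  0.00435792],
       [-0.9831672 , -0.00672464, -0.18258434],
       [ 0.18260859, -0.00318353, -0.98318054]]), 't': array([0.00624772, 0.60185582, 1.27888268])}
{'vfov': 60.92144909374538, 'cx': 321.8206780084833, 'cy': 236.44014932519153, 'R': array([[ 0.29002425, -0.9570169 , -0.00214138],
       [-0.90538001, -0.27509937,  0.32343063],
       [-0.31011767, -0.09186396, -0.94624946]]), 't': array([-0.54862069, -0.04027264,  0.38143265])}
```

View pics/scene0.png

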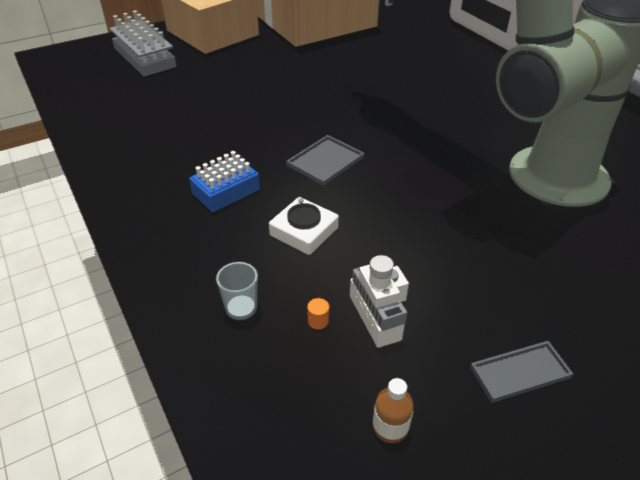

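View pics/top0.png

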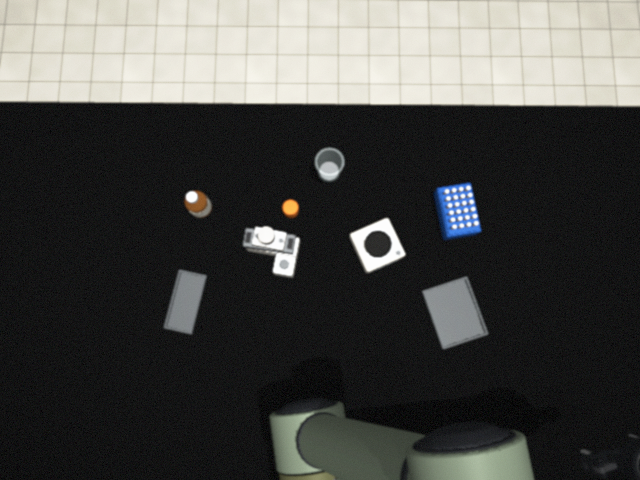

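The top view shows the stack at about (270,245), the mixer at (377,245), the tray at (455,313), the dock at (185,302), the bottle at (198,203), the beaker at (329,163) and the tip box at (459,210). Candidates for the pot are the white and steel one on the stack, top (267,235) and scene (381,268), and the orange decoy, top (290,208) and scene (318,313). I choose the one on the stack. The steel rack in scene (143,42) only resembles the tip box. Next I'll check the choice in a close crop and measure.

```bash
cat > h.py <<'E'
import numpy as np,cv2
from rig import ctrl,get_image,camera_model
from scipy.spatial.transform import Rotation as Ro
def foc(m): return 240/np.tan(np.radians(m["vfov"])/2)
def ray(m,uv):
    uv=np.atleast_2d(uv).astype(float);f=foc(m)
    d=np.c_[(uv-[m["cx"],m["cy"]])/f,np.ones(len(uv))]
    return -m["R"].T@m["t"], d@m["R"]
def onz(m,uv,z):
    c,d=ray(m,uv);return c+d*((z-c[2])/d[:,2])[:,None]
def tri(ms,uvs):
    A=np.zeros((3,3));b=np.zeros(3)
    for m,uv in zip(ms,uvs):
        c,d=ray(m,uv);d=d[0]/np.linalg.norm(d[0]);P=np.eye(3)-np.outer(d,d);A+=P;b+=P@c
    return np.linalg.solve(A,b)
def proj(m,X):
    p=np.atleast_2d(X)@m["R"].T+m["t"];return p[:,:2]/p[:,2:]*foc(m)+[m["cx"],m["cy"]]
def rect(P):
    "centre, long, short (mm), yaw of long side (deg) of world points"
    (c,s,a)=cv2.minAreaRect((P[:,:2]*1000).astype(np.float32))
    if s[0]<s[1]: s=s[::-1];a+=90
    return np.round(c,1),np.round(s,1),round((a+90)%180-90,1)
def blobs(mask,amin=60):
    cs,_=cv2.findContours(mask.astype(np.uint8),cv2.RETR_EXTERNAL,cv2.CHAIN_APPROX_NONE)
    return [c[:,0] for c in cs if cv2.contourArea(c)>amin]
def shot(n,name=None):
    m=camera_model(n);im=get_image(n)
    if name: cv2.imwrite(f"pics/{name}.png",im[:,:,::-1])
    return m,im
def local(p,yaw):
    "tool-frame shift (mm) and tool z turn to get TCP to world p, tool down, tool-x at yaw (rad)"
    o=ctrl.get_obs();R=Ro.from_rotvec(o["eef_rot"])
    s=R.inv().apply(np.array(p)-o["eef_pos"])*1000
    T=Ro.from_matrix(np.array([[np.cos(yaw),np.sin(yaw),0],[np.sin(yaw),-np.cos(yaw),0],[0,0,-1]]))
    return np.round(s,1),np.round((R.inv()*T).as_rotvec(),3)
E
python3 - <<'E'
from h import *
m=camera_model("top");im=cv2.imread("pics/top0.png");ms=camera_model("scene");s=cv2.imread("pics/scene0.png")
g=im.astype(int);v=g.max(2)
for c in blobs((v>45)&(np.arange(480)[:,None]>120)&(np.arange(480)[:,None]<385)):
    x,y,w,h=cv2.boundingRect(c)
    print((x,y,w,h),"z=.012",*rect(onz(m,c,.012)),"z=.036",*rect(onz(m,c,.036)))
v=s.max(2)
for c in blobs((v>45),150):
    x,y,w,h=cv2.boundingRect(c)
    if 250<x<480 and 120<y<360: print("scene",(x,y,w,h),"z=.012",*rect(onz(ms,c,.012)))
a=cv2.resize(im[195:290,220:320],(600,570),interpolation=2)
b=cv2.resize(s[240:360,335:425],(200*2,533),interpolation=2)
o=np.zeros((570,1000,3),np.uint8);o[:,:600]=a;o[:533,600:]=b
cv2.imwrite("pics/crop0.png",cv2.resize(o,(800,456)))
E
```

```text
(422, 276, 67, 74) z=.012 [ 423.7 -303.5] [147.3 118.8] 18.6 z=.036 [ 422.5 -297.9] [144.7 116.7] 18.6
(163, 269, 44, 66) z=.012 [445.3 333.9] [145.4  72.6] -12.0 z=.036 [443.7 328.3] [142.8  71.3] -12.0
(242, 225, 59, 53) z=.012 [570.  137.2] [140.2 115.6] 79.6 z=.036 [566.3 135.1] [137.7 113.5] 79.6
(349, 217, 58, 57) z=.012 [ 583.7 -122.1] [111.  110.9] 24.4 z=.036 [ 579.7 -119.7] [109.1 109. ] 24.4
(281, 198, 19, 21) z=.012 [672.7  89. ] [50.  43.9] 0.8 z=.036 [667.2  87.7] [49.1 43.1] 0.8
(184, 190, 28, 28) z=.012 [682.6 314.7] [68.9 65.9] 2.4 z=.036 [676.9 309.4] [67.6 64.7] 2.4
(434, 182, 48, 58) z=.012 [ 670.  -318.3] [134.8  99. ] 9.8 z=.036 [ 664.5 -312.4] [132.4  97.2] 9.8
(314, 147, 31, 35) z=.012 [785.2  -5.7] [87.5 74.4] 0.4 z=.036 [777.6  -5.4] [86.  73.1] 0.4
scene (470, 340, 104, 63) z=.012 [446.5 337.2] [147.1  72.1] -12.1
scene (306, 297, 25, 33) z=.012 [662.5  82.3] [69.2 41.2] 59.9
scene (268, 196, 142, 152) z=.012 [558.7  -4. ] [402.9 152.4] -84.8
scene (286, 134, 79, 52) z=.012 [ 424.3 -295.5] [155.9 124.3] 18.1
```

View pics/crop0.png

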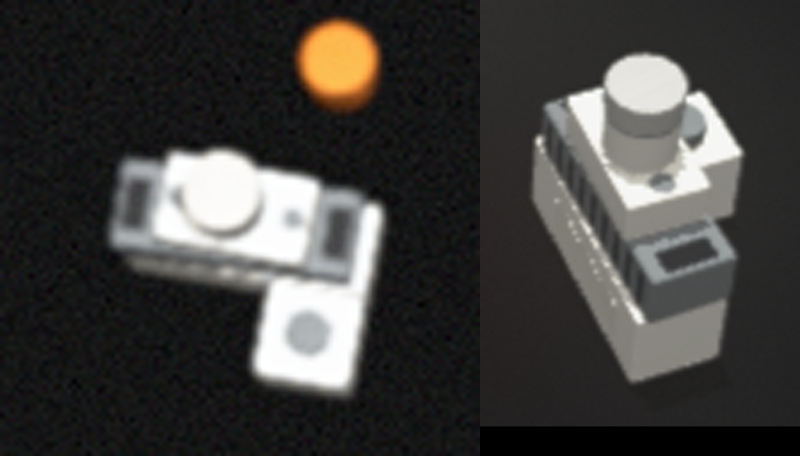

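The crop shows the white pot with steel lid on the small cassette. Its lid centre is at top (266.5,235.2) and scene (381.4,263.1). The orange pot stands alone on the bench. The cuvette box runs left to right, with the L's short arm towards the robot.

Run:
```python
from h import *
t=camera_model("top");s=camera_model("scene")
print("pot lid",tri([t,s],[(266.5,235.2),(381.4,263.1)]))
w=camera_model("wrist");o=ctrl.get_obs();R=Ro.from_rotvec(o["eef_rot"])
print("cam in tool",R.inv().apply(-w["R"].T@w["t"]-o["eef_pos"]),"axis",R.inv().apply(w["R"][2]))
print(local([.58,.08,.30],np.radians(82)))
```

```text
pot lid [0.58117423 0.13354123 0.13669784]
cam in tool [ 0.08435235 -0.00015316 -0.14217391] axis [-0.32362799 -0.00108318  0.94618378]
(array([ 578.1, -457. ,  -68.6]), array([-1.000e-03, -1.000e-03, -1.135e+00]))
```

```bash
python3 -m creep '[[[290,-254,-69],[0,0,-1.135],85],[[290,-254,-69],[0,0,-1.135],85],[[290,-254,-69],[0,0,-1.135],85],[[290,-254,-69],[0,0,-1.135],85],[[290,-254,-69],[0,0,-1.135],85],[[290,-254,-69],[0,0,-1.135],85],[[290,-254,-69],[0,0,-1.135],85],[[290,-254,-69],[0,0,-1.135],85]]'
python3 -c "
from h import *
print(local([.57,.13,.30],np.radians(82)))"
```

```text
time: 0.9
eef_pos: [0.3642, -0.1959, 0.3004]
eef_rot: [-2.365, -2.066, -0.002]
wrist_force: [1.0, -0.7, -0.4]
grip_width: 0.997
(array([350.6, 160.1,   1. ]), array([-0.   , -0.002,  0.005]))
```

```bash
python3 -m creep '[[[350,160,1],[0,0,0],85],[[350,160,1],[0,0,0],85],[[350,160,1],[0,0,0],85],[[350,160,1],[0,0,0],85],[[350,160,1],[0,0,0],85],[[350,160,1],[0,0,0],85],[[350,160,1],[0,0,0],85],[[350,160,1],[0,0,0],85]]'
python3 -m creep '[[[5,0,0],[0,0,0],85],[[5,0,0],[0,0,0],85],[[5,0,0],[0,0,0],85]]'
python3 - <<'E'
from h import *
print(ctrl.get_obs()["eef_pos"]);m,im=shot("wrist","w1");import pickle;pickle.dump(m,open("w1.pkl","wb"))
E
```

```text
time: 1.7
eef_pos: [0.5706, 0.1322, 0.2993]
eef_rot: [-2.363, -2.068, -0.001]
wrist_force: [1.1, -0.3, 0.4]
grip_width: 0.994
time: 2.0
eef_pos: [0.5705, 0.1364, 0.2989]
eef_rot: [-2.363, -2.067, 0.001]
wrist_force: [0.4, 0.2, 0.4]
grip_width: 0.997
[0.57049847 0.13638597 0.29893745]
```

View pics/w1.png

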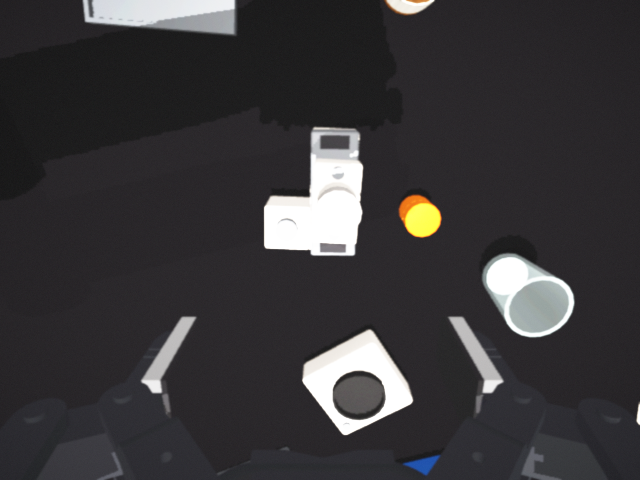

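The view shows the stack with lid near (338,208), the L's short arm to the left with its cap at (287,228), the box ends at (335,142) and (333,247), the orange decoy at (421,217), and the mixer cup at (358,395).

Run:
```python
from h import *
import pickle;m=pickle.load(open("w1.pkl","rb"));im=cv2.imread("pics/w1.png")
print("pred lid px",proj(m,[.5812,.1335,.137]))
c=im[115:265,250:375]
c=cv2.createCLAHE(3,(2,2)).apply(c.max(2))
c=np.clip((im[115:265,250:375].max(2).astype(float)-60)/195,0,1)**2.5*255
cv2.imwrite("pics/w1c.png",cv2.resize(c.astype(np.uint8),(500,600),interpolation=cv2.INTER_CUBIC))
```

```text
pred lid px [[335.67227135 213.9718337 ]]
```

View pics/w1c.png

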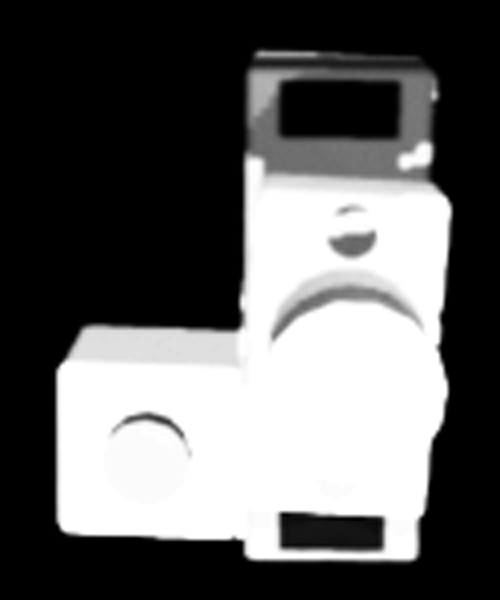

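Run:
```python
from h import *
import pickle;m=pickle.load(open("w1.pkl","rb"));t=camera_model("top");s=camera_model("scene")
w=(339.5,211.5)
print("lid",tri([t,s,m],[(266.5,235.2),(381.4,263.1),w]),tri([s,m],[(381.4,263.1),w]),onz(m,w,.14))
B=onz(m,[(312.5,132.5),(358.75,133),(354.5,254.2),(311.25,254.2)],.076)
print("box",B.mean(0),rect(B))
S=onz(m,[(264.5,206),(264.5,248.75),(310,250)],.046);print(S)
print("cap",onz(m,(287,229.5),.056))
C=onz(m,[(264/4+250,182/4+115),(448/4+250,185/4+115)],.100);print("smallend",C)
```

```text
lid [0.58241008 0.13424428 0.13703758] [0.58370305 0.1372222  0.14153633] [[0.58435021 0.13590098 0.14      ]]
box [0.58169089 0.13290444 0.076     ] (array([581.4, 132.9]), array([113.6,  41.5]), 81.9)
[[0.51151432 0.1254488  0.046     ]
 [0.50334247 0.08058598 0.046     ]
 [0.54977069 0.07290541 0.046     ]]
cap [[0.53111068 0.1011853  0.056     ]]
smallend [[0.57056793 0.17093681 0.1       ]
 [0.60836947 0.16518805 0.1       ]]
```

```bash
python3 -c "
from h import *
print(local([.583,.135,.103],np.radians(82)))"
```

```text
(array([  0.4,  12.8, 196.2]), array([-0.002, -0.001,  0.006]))
```

```bash
python3 -m creep '[[[0,13,80],[0,0,0],85],[[0,13,110],[0,0,0],85],[[0,13,140],[0,0,0],85],[[0,13,165],[0,0,0],85],[[0,13,185],[0,0,0],85],[[0,13,196],[0,0,0],85],[[0,13,196],[0,0,0],85],[[0,13,196],[0,0,0],85]]' 30
python3 -m creep '[[[0,0,0],[0,0,0],30],[[0,0,0],[0,0,0],20],[[0,0,0],[0,0,0],20],[[0,0,0],[0,0,0],20],[[0,0,0],[0,0,0],20],[[0,0,0],[0,0,0],20],[[0,0,0],[0,0,0],20],[[0,0,0],[0,0,0],20]]' 30
```

```text
time: 2.85
eef_pos: [0.5837, 0.134, 0.1043]
eef_rot: [-2.365, -2.066, -0.002]
wrist_force: [-0.0, -0.1, 0.4]
grip_width: 0.995
time: 3.65
eef_pos: [0.5842, 0.1341, 0.1052]
eef_rot: [-2.366, -2.066, -0.003]
wrist_force: [-1.0, -0.6, 5.4]
grip_width: 0.414
```

```bash
python3 -m creep '[[[0,0,-15],[0,0,0],20],[[0,0,-40],[0,0,0],20],[[0,0,-70],[0,0,0],20],[[0,0,-70],[0,0,0],20],[[0,0,-70],[0,0,0],20]]' 30
python3 - <<'E'
from h import *
import pickle
for n,f,box,zs in(("top","top0",(345,212,65,66),0),("scene","scene0",(265,190,80,65),0),("w1","w1",(295,325,125,115),0)):
    m=pickle.load(open("w1.pkl","rb")) if n=="w1" else camera_model(n)
    im=cv2.imread(f"pics/{f}.png").max(2);x,y,w,h=box
    k=np.zeros_like(im);k[y:y+h,x:x+w]=1
    wh=max(blobs(((im>110)*k)),key=len);hull=cv2.convexHull(wh)
    ins=np.zeros_like(im);cv2.fillPoly(ins,[hull],1);ins=cv2.erode(ins,np.ones((3,3)))
    cup=max(blobs((im<90)*ins),key=len);e=cv2.fitEllipse(cup);print(n,e,onz(m,e[0],.048),onz(m,e[0],.044))
print(local([.582,-.122,.18],np.radians(82)))
E
```

```text
time: 4.15
eef_pos: [0.5844, 0.1341, 0.1755]
eef_rot: [2.366, 2.067, 0.004]
wrist_force: [-0.1, 0.1, -0.7]
grip_width: 0.408
top ((377.4150085449219, 243.61203002929688), (24.478057861328125, 24.765501022338867), 45.70201110839844) [[ 0.58007147 -0.11945039  0.048     ]] [[ 0.58074434 -0.11985613  0.044     ]]
scene ((303.5244140625, 215.8833770751953), (24.68121337890625, 32.04314422607422), 89.55528259277344) [[ 0.58257739 -0.11086025  0.048     ]] [[ 0.58041762 -0.11487545  0.044     ]]
w1 ((358.565673828125, 393.4189453125), (45.82358932495117, 48.7630729675293), 89.39452362060547) [[ 0.58052954 -0.11180129  0.048     ]] [[ 0.58051189 -0.11517326  0.044     ]]
(array([-254.1,   32.1,   -5. ]), array([ 0.002, -0.002,  0.005]))
```

```bash
python3 - <<'E'
from h import *
import pickle
M=[camera_model("top"),camera_model("scene"),pickle.load(open("w1.pkl","rb"))];P=[(377.4,243.6),(303.5,215.9),(358.6,393.4)]
print(tri(M,P));
for i,j in((0,1),(0,2),(1,2)):print(tri([M[i],M[j]],[P[i],P[j]]))
E
python3 -m creep '[[[-50,5,-5],[0,0,0],20],[[-90,12,-5],[0,0,0],20],[[-130,18,-5],[0,0,0],20],[[-160,22,-5],[0,0,0],20],[[-180,24,-5],[0,0,0],20],[[-195,25,-5],[0,0,0],20],[[-200,25,-5],[0,0,0],20],[[-200,25,-5],[0,0,0],20]]'
python3 - <<'E'
from h import *
print(ctrl.get_obs()["eef_pos"]);m,im=shot("wrist","w2");import pickle;pickle.dump(m,open("w2.pkl","wb"))
E
```

```text
[ 0.58016864 -0.11894166  0.04051911]
[ 0.57996932 -0.11910973  0.04104789]
[ 0.58112748 -0.12025615  0.03822397]
[ 0.58052939 -0.11490559  0.04411313]
time: 4.95
eef_pos: [0.5818, -0.0675, 0.1794]
eef_rot: [-2.366, -2.066, -0.004]
wrist_force: [-0.9, 0.4, -0.3]
grip_width: 0.409
[ 0.58181141 -0.06748846  0.17938665]
```

View pics/w2.png

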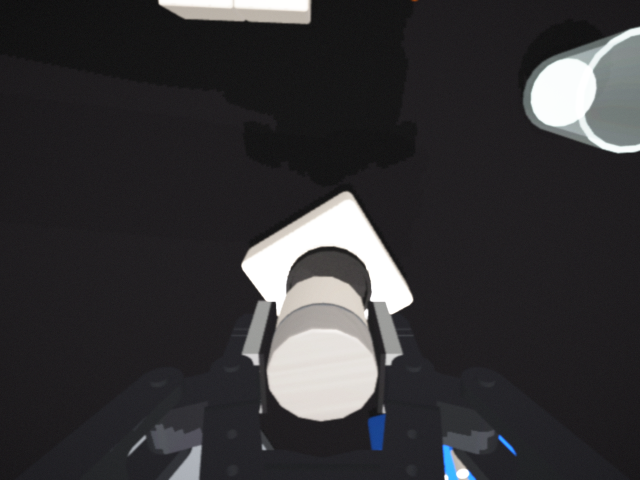

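The pot is held upright. Mixer top-face corners are at about (349,193), (412,297) and (243,265). The cup's outer rim spans x 288–371, with its far point at (329,248).

Run:
```python
from h import *
import pickle
m=pickle.load(open("w2.pkl","rb"));C=onz(m,[(243,265),(349,193),(412,297)],.036)
print(C,(C[0]+C[2])/2,np.linalg.norm(np.diff(C,axis=0),axis=1))
print("rim",onz(m,[(288,280),(371,280),(329,248)],.048))
print(local([.5805,-.118,.09],np.radians(82)))
```

```text
[[ 0.51846343 -0.09513185  0.036     ]
 [ 0.60439586 -0.05090544  0.036     ]
 [ 0.64351892 -0.1397129   0.036     ]] [ 0.58099117 -0.11742238  0.036     ] [0.09664553 0.09704317]
rim [[ 0.55199638 -0.10673936  0.048     ]
 [ 0.61244694 -0.11512814  0.048     ]
 [ 0.58513333 -0.0860057   0.048     ]]
(array([-51.1,   5.3,  89.5]), array([ 0.001, -0.003,  0.005]))
```

```bash
python3 -m creep '[[[-30,3,20],[0,0,0],20],[[-51,5,50],[0,0,0],20],[[-51,5,80],[0,0,0],20],[[-51,5,105],[0,0,0],20],[[-51,5,122],[0,0,0],20],[[-51,5,130],[0,0,0],20],[[-51,5,130],[0,0,0],20],[[-51,5,130],[0,0,0],20]]'
python3 -m creep '[[[0,0,1],[0,0,0],20],[[0,0,2],[0,0,0],20],[[0,0,2],[0,0,0],20]]'
python3 -m creep '[[[0,0,1],[0,0,0],20],[[0,0,2],[0,0,0],20],[[0,0,2],[0,0,0],20]]'
```

```text
time: 5.8
eef_pos: [0.5809, -0.1173, 0.0502]
eef_rot: [-2.365, -2.068, -0.005]
wrist_force: [0.1, -0.6, -0.6]
grip_width: 0.414
time: 6.1
eef_pos: [0.5813, -0.1174, 0.0488]
eef_rot: [2.364, 2.068, 0.006]
wrist_force: [-0.3, 0.7, -0.4]
grip_width: 0.404
time: 6.4
eef_pos: [0.5813, -0.1174, 0.0467]
eef_rot: [2.364, 2.068, 0.006]
wrist_force: [0.3, 0.9, -0.3]
grip_width: 0.41
```

```bash
python3 -m creep '[[[0,0,1],[0,0,0],20],[[0,0,2],[0,0,0],20],[[0,0,2],[0,0,0],20]]'
python3 -m creep '[[[0,0,0],[0,0,0],42],[[0,0,0],[0,0,0],50],[[0,0,-1],[0,0,0],55],[[0,0,-2],[0,0,0],60],[[0,0,-5],[0,0,0],60],[[0,0,-5],[0,0,0],60]]'
python3 -m creep '[[[0,0,-20],[0,0,0],60],[[0,0,-50],[0,0,0],60],[[0,0,-100],[0,0,0],70],[[0,0,-150],[0,0,0],85],[[0,0,-190],[0,0,0],85],[[0,0,-190],[0,0,0],85]]'
python3 - <<'E'
from h import *
m,im=shot("wrist");o=np.zeros((480,1000,3),np.uint8)
_,s=shot("scene");cv2.imwrite("pics/w3.png",np.hstack([im[200:480,200:520],cv2.resize(s[170:270,250:360],(308,280),interpolation=2)])[:,:,::-1])
import pickle;pickle.dump(m,open("w3.pkl","wb"))
print(local([.580,.09,.24],np.radians(82)))
E
```

```text
time: 6.7
eef_pos: [0.5813, -0.1175, 0.0452]
eef_rot: [2.364, 2.068, 0.006]
wrist_force: [-1.0, -0.3, 3.8]
grip_width: 0.406
time: 7.3
eef_pos: [0.5817, -0.1176, 0.0506]
eef_rot: [2.363, 2.067, 0.007]
wrist_force: [-0.0, -0.3, -0.1]
grip_width: 0.702
time: 7.9
eef_pos: [0.5844, -0.119, 0.2475]
eef_rot: [2.356, 2.061, 0.016]
wrist_force: [1.5, 0.0, 0.6]
grip_width: 1.001
(array([206.1, -29.3,   1.8]), array([ 0.007, -0.001,  0.006]))
```

View pics/w3.png

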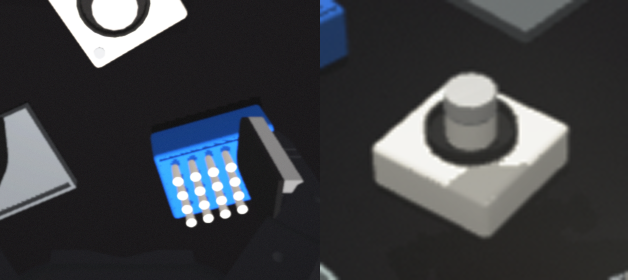

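The pot is standing in the cup, roughly concentric. The tip box is untouched. Next, back to the stack.

```bash
python3 -m creep '[[[50,-7,0],[0.007,0,0.006],85],[[100,-14,0],[0.007,0,0.006],85],[[150,-21,0],[0.007,0,0.006],85],[[195,-28,0],[0.007,0,0.006],85],[[226,-32,0],[0.007,0,0.006],85],[[226,-32,0],[0.007,0,0.006],85],[[226,-32,0],[0.007,0,0.006],85]]'
python3 - <<'E'
from h import *
import pickle
m,im=shot("wrist","w4");pickle.dump(m,open("w4.pkl","wb"));print(ctrl.get_obs()["eef_pos"])
c=im.max(2)[60:360,200:450];c=np.clip((c.astype(float)-40)/215,0,1)**2.5*255
cv2.imwrite("pics/w4c.png",cv2.resize(c.astype(np.uint8),(500,600),interpolation=2))
E
```

```text
time: 8.7
eef_pos: [0.5788, 0.1107, 0.2399]
eef_rot: [-2.367, -2.061, 0.003]
wrist_force: [-0.2, -0.8, -0.6]
grip_width: 0.997
[0.57915008 0.10978886 0.24025494]
```

View pics/w4c.png

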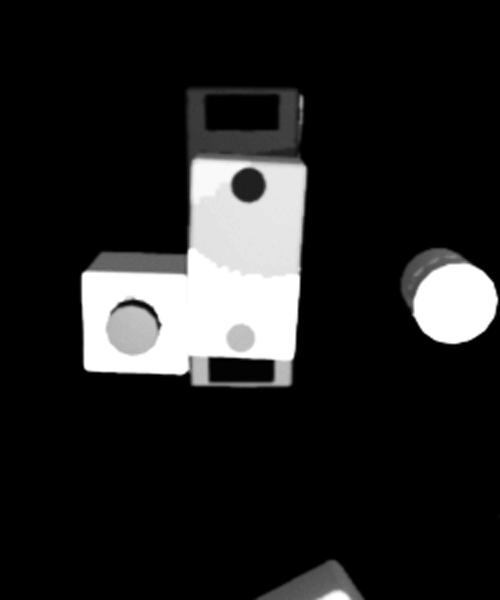

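Run:
```python
from h import *
import pickle
a=pickle.load(open("w1.pkl","rb"));m=pickle.load(open("w4.pkl","rb"))
q=lambda L:np.array(L)/2+[200,60]
for n,L,z in(("small",[(192,158),(305,164),(295,359),(187,355)],.1),("box",[(186,90),(300,90),(291,386),(191,386)],.076)):
    P=onz(m,q(L),z);print(n,P.mean(0),rect(P),np.degrees([np.arctan2(*(P[0]-P[3])[1::-1]),np.arctan2(*(P[1]-P[2])[1::-1])]))
P=onz(m,q([(84,272),(84,372),(188,374),(133,329)]),.046);print(P,"cap",onz(m,q([(133,329)]),.056))
print("win tri",tri([a,m],[(335,142.2),q([(242,112)])]),"cap tri",tri([a,m],[(287,229.5),q([(133,329)])]))
print("hole tri",tri([a,m],[(352/4+250,230/4+115),q([(249,185)])]))
```

```text
small [0.58225901 0.13154076 0.1       ] (array([582.3, 131.7]), array([70.5, 39.6]), 79.8) [79.35361185 80.40900727]
box [0.58133807 0.13254447 0.076     ] (array([581.5, 132.5]), array([113.5,  40.7]), 81.7) [81.72055096 81.46500316]
[[0.5129918  0.12509097 0.046     ]
 [0.50394199 0.08104563 0.046     ]
 [0.54901325 0.07381171 0.046     ]
 [0.52885406 0.09751067 0.046     ]] cap [[0.53070987 0.10037962 0.056     ]]
win tri [0.58832979 0.18131217 0.07877543] cap tri [0.53110641 0.10114064 0.05720975]
hole tri [0.5874767  0.15740488 0.09381404]
```

```bash
python3 -c "
from h import *
print(local([.5823,.1316,.080],np.radians(80)))"
```

```text
(array([ 22. ,   0.5, 160.3]), array([-0.003, -0.   ,  0.035]))
```

```bash
python3 -m creep '[[[22,0.5,50],[0,0,0.035],85],[[22,0.5,90],[0,0,0.035],85],[[22,0.5,120],[0,0,0.035],85],[[22,0.5,145],[0,0,0.035],85],[[22,0.5,158],[0,0,0.035],85],[[22,0.5,160],[0,0,0.035],85],[[22,0.5,160],[0,0,0.035],85]]'
python3 -m creep '[[[0,0,0],[0,0,0],45],[[0,0,0],[0,0,0],30],[[0,0,0],[0,0,0],30],[[0,0,0],[0,0,0],30],[[0,0,0],[0,0,0],30],[[0,0,0],[0,0,0],30],[[0,0,0],[0,0,0],30]]' 40
python3 -m creep '[[[0,0,-10],[0,0,0],30],[[0,0,-30],[0,0,0],30],[[0,0,-60],[0,0,0],30],[[0,0,-90],[0,0,0],30],[[0,0,-90],[0,0,0],30]]'
python3 -c "
from h import *
print(local([.438,-.275,.17],np.radians(18.6)))"
```

```text
time: 9.45
eef_pos: [0.5827, 0.1309, 0.0806]
eef_rot: [-2.406, -2.017, 0.002]
wrist_force: [-0.7, 0.4, 0.7]
grip_width: 0.995
time: 10.15
eef_pos: [0.5834, 0.131, 0.0818]
eef_rot: [-2.407, -2.018, -0.0]
wrist_force: [-1.6, -0.6, 6.3]
grip_width: 0.456
time: 10.65
eef_pos: [0.5863, 0.1314, 0.1768]
eef_rot: [2.405, 2.016, 0.01]
wrist_force: [0.5, -0.1, -0.6]
grip_width: 0.456
(array([-426. ,  -75.2,    5. ]), array([ 0.004, -0.006,  1.071]))
```

```bash
python3 -m creep '[[[-50,-16,-10],[0,0,0.13],30],[[-100,-32,-20],[0,0,0.27],30],[[-150,-49,-25],[0,0,0.4],30],[[-200,-65,-25],[0,0,0.54],30],[[-250,-81,-25],[0,0,0.67],30],[[-300,-98,-25],[0,0,0.8],30],[[-345,-114,-25],[0,0,0.94],30],[[-390,-128,-25],[0,0,1.071],30]]'
python3 -c "
from h import *
print(local([.338,-.332,.2],np.radians(18.6)))"
```

```text
time: 11.45
eef_pos: [0.3961, -0.2208, 0.1995]
eef_rot: [-3.101, -0.499, -0.011]
wrist_force: [0.8, -1.2, -1.1]
grip_width: 0.453
(array([-90.1,  87.4,  -1.1]), array([ 0.   , -0.007, -0.005]))
```

```bash
python3 -m creep '[[[-30,29,0],[0,0,0],30],[[-60,58,0],[0,0,0],30],[[-90,87,0],[0,0,0],30],[[-90,87,0],[0,0,0],30],[[-90,87,0],[0,0,0],30]]'
python3 - <<'E'
from h import *
import pickle
m,im=shot("wrist","w5");pickle.dump(m,open("w5.pkl","wb"));print(ctrl.get_obs()["eef_pos"])
E
```

```text
time: 11.95
eef_pos: [0.3372, -0.3317, 0.1983]
eef_rot: [-3.1, -0.496, -0.011]
wrist_force: [0.9, 0.2, -1.0]
grip_width: 0.461
[ 0.33758919 -0.33088576  0.19835409]
```

View pics/w5.png

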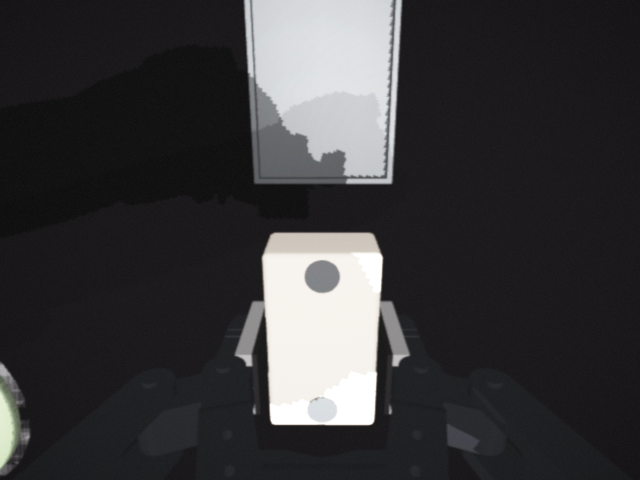

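The small cassette is held square. The tray's near corners are at (255,184) and (392,184), and its side edges leave the picture at (245,0) and (402,0).

Run:
```python
from h import *
import pickle
m=pickle.load(open("w5.pkl","rb"));P=onz(m,[(255,184),(392,184),(402,0),(245,0)],.012)*1000
print(P,np.linalg.norm(P[0]-P[1]),np.linalg.norm(P[2]-P[3]))
d=(P[2]-P[1])+(P[3]-P[0]);yaw=np.degrees(np.arctan2(d[1],d[0]));e=d/np.linalg.norm(d)
n=P[0]-P[1];print("yaw",yaw,"short edge yaw-90",np.degrees(np.arctan2(n[1],n[0]))-90)
c=(P[0]+P[1])/2+71*e;print("centre",c)
# held cassette top face centre at bottom z = tcp-.0058+.024
o=ctrl.get_obs();Q=onz(m,[(264,252),(381,252),(375,425),(271,425)],o["eef_pos"][2]-.006+.024);print("held",rect(Q),Q.mean(0),o["eef_pos"])
```

```text
[[ 337.60077346 -273.54218562   12.        ]
 [ 372.30136172 -379.70590341   12.        ]
 [ 498.19893933 -338.50482477   12.        ]
 [ 463.53142076 -232.17033841   12.        ]] 111.69093875108456 111.84301424082159
yaw 18.153999038567246 short edge yaw-90 18.10045668105242
centre [ 422.41686574 -304.50242431   12.        ]
held (array([ 338.3, -331.5]), array([70.4, 39.6]), 18.2) [ 0.33824102 -0.3314079   0.21635409] [ 0.33758919 -0.33088576  0.19835409]
```

```bash
python3 -c "
from h import *
print(local([.4374,-.275,.012],np.radians(18.2)))"
python3 -m creep '[[[45,-9,0],[0,-0.007,0],30],[[90,-18,20],[0,-0.007,0],30],[[112,-22,60],[0,-0.007,0],30],[[112,-22,100],[0,-0.007,0],30],[[112,-22,135],[0,-0.007,0],30],[[112,-22,135],[0,-0.007,0],30],[[112,-22,135],[0,-0.007,0],30]]'
python3 -c "
from h import *
print(local([.4374,-.275,.012],np.radians(18.2)))"
```

```text
(array([111. , -21.5, 187.2]), array([-0.002, -0.007,  0.001]))
time: 12.7
eef_pos: [0.4379, -0.2729, 0.0643]
eef_rot: [-3.098, -0.501, 0.002]
wrist_force: [0.2, 0.1, -0.7]
grip_width: 0.456
(array([-1.1,  2. , 52.3]), array([-0.003,  0.001,  0.003]))
```

```bash
python3 -m creep '[[[-1,2,20],[-0.003,0,0.003],30],[[-1,2,35],[-0.003,0,0.003],30],[[-1,2,45],[-0.003,0,0.003],30],[[-1,2,50],[-0.003,0,0.003],30],[[-1,2,51],[-0.003,0,0.003],30],[[-1,2,51],[-0.003,0,0.003],30]]'
python3 -m creep '[[[0,0,1],[0,0,0],30],[[0,0,2],[0,0,0],30],[[0,0,2],[0,0,0],30]]'
python3 -m creep '[[[0,0,1],[0,0,0],30],[[0,0,1.5],[0,0,0],30],[[0,0,1.5],[0,0,0],30]]'
```

```text
time: 13.3
eef_pos: [0.438, -0.2753, 0.0141]
eef_rot: [3.101, 0.497, -0.0]
wrist_force: [-0.1, -0.3, -1.8]
grip_width: 0.456
time: 13.6
eef_pos: [0.4381, -0.2755, 0.0123]
eef_rot: [3.101, 0.497, 0.0]
wrist_force: [0.1, -0.5, -1.2]
grip_width: 0.456
time: 13.9
eef_pos: [0.438, -0.2754, 0.0107]
eef_rot: [3.101, 0.497, 0.0]
wrist_force: [-0.7, -0.6, -2.3]
grip_width: 0.462
```

```bash
python3 -m creep '[[[0,0,1],[0,0,0],30],[[0,0,1],[0,0,0],30],[[0,0,1],[0,0,0],30]]'
python3 -m creep '[[[0,0,1],[0,0,0],30],[[0,0,1],[0,0,0],30],[[0,0,1],[0,0,0],30]]'
```

```text
time: 14.2
eef_pos: [0.4381, -0.2755, 0.0098]
eef_rot: [3.101, 0.497, 0.0]
wrist_force: [-0.7, 0.1, 3.1]
grip_width: 0.453
time: 14.5
eef_pos: [0.4381, -0.2755, 0.0098]
eef_rot: [3.101, 0.497, 0.001]
wrist_force: [-2.7, 1.4, 10.4]
grip_width: 0.458
```

```bash
python3 -m creep '[[[0,0,-1],[0,0,0],45],[[0,0,-1],[0,0,0],50],[[0,0,-3],[0,0,0],58],[[0,0,-10],[0,0,0],58],[[0,0,-40],[0,0,0],58],[[0,0,-90],[0,0,0],70],[[0,0,-140],[0,0,0],85],[[0,0,-190],[0,0,0],85]]'
python3 -m creep '[[[30,-40,0],[0,0,-0.14],85],[[59,-80,0],[0,0,-0.28],85],[[88,-120,0],[0,0,-0.42],85],[[118,-160,0],[0,0,-0.56],85],[[148,-200,0],[0,0,-0.7],85],[[178,-238,0],[0,0,-0.84],85],[[207,-276,0],[0,0,-0.98],85],[[235,-308,0],[0,0,-1.108],85]]'
python3 - <<'E'
from h import *
print(local([.5814,.12,.2],np.radians(81.7)))
E
```

```text
time: 15.3
eef_pos: [0.4376, -0.275, 0.2021]
eef_rot: [3.101, 0.497, 0.001]
wrist_force: [2.0, -0.6, 0.6]
grip_width: 0.997
time: 16.1
eef_pos: [0.5647, 0.0936, 0.2022]
eef_rot: [2.369, 2.062, -0.0]
wrist_force: [0.6, -1.4, -0.5]
grip_width: 0.996
(array([28.5, 12.9,  2.2]), array([0.001, 0.001, 0.007]))
```

Run:
```python
from h import *
import pickle
m,im=shot("wrist","w6");pickle.dump(m,open("w6.pkl","wb"));print(ctrl.get_obs()["eef_pos"])
c=im.max(2)[40:340,200:450];c=np.clip((c.astype(float)-30)/225,0,1)**1.5*255
_,s=shot("scene");s=cv2.resize(s[125:195,275:375],(300,210),interpolation=2).max(2)
o=np.zeros((600,800),np.uint8);o[:,:500]=cv2.resize(c.astype(np.uint8),(500,600),interpolation=2);o[:210,500:]=s
cv2.imwrite("pics/w6c.png",o)
```

```text
[0.56705016 0.09888136 0.20227141]
```

View pics/w6c.png

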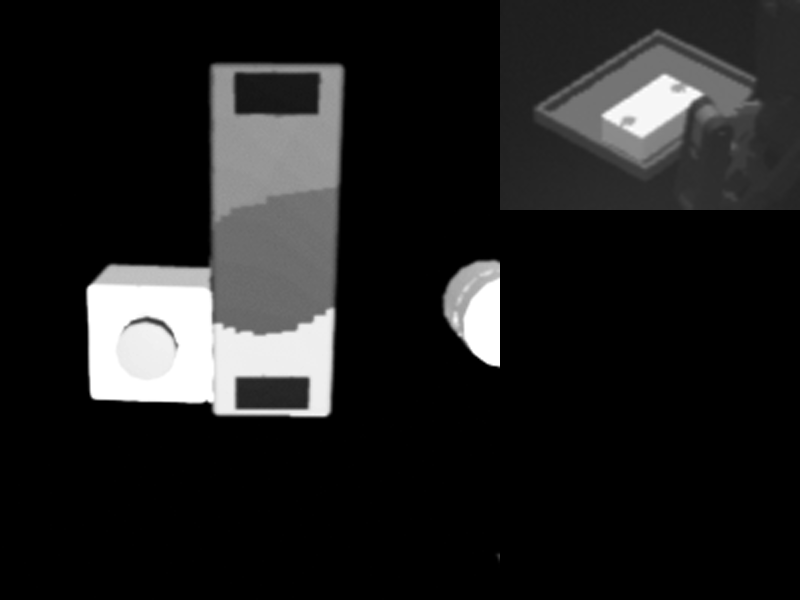

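The small cassette lies flat in the tray. The box's corners in the crop are at (211,66), (343,66), (331,415) and (213,414).

Run:
```python
from h import *
import pickle
m=pickle.load(open("w6.pkl","rb"))
P=onz(m,np.array([(211,66),(343,66),(331,415),(213,414)])/2+[200,40],.076);print(rect(P),P.mean(0))
print("cap",onz(m,np.array([(146,349)])/2+[200,40],.056))
print(local([.5815,.1325,.0505],np.radians(81.7)))
```

```text
(array([581. , 132.5]), array([113.9,  41.4]), 82.0) [0.58112167 0.13260866 0.076     ]
cap [[0.53034886 0.10074623 0.056     ]]
(array([ 38.5,  10.1, 151.5]), array([ 0.002, -0.001,  0.008]))
```

```bash
python3 -m creep '[[[20,5,20],[0,0,0.005],85],[[38,10,60],[0,0,0.005],85],[[38,10,95],[0,0,0.005],85],[[38,10,125],[0,0,0.005],85],[[38,10,145],[0,0,0.005],85],[[38,10,151],[0,0,0.005],85],[[38,10,151],[0,0,0.005],85],[[38,10,151],[0,0,0.005],85]]'
python3 -m creep '[[[0,0,0],[0,0,0],47],[[0,0,0],[0,0,0],30],[[0,0,0],[0,0,0],30],[[0,0,0],[0,0,0],30],[[0,0,0],[0,0,0],30],[[0,0,0],[0,0,0],30],[[0,0,0],[0,0,0],30]]' 50
python3 -m creep '[[[0,0,-10],[0,0,0],30],[[0,0,-30],[0,0,0],30],[[0,0,-60],[0,0,0],30],[[0,0,-100],[0,0,0],30],[[0,0,-145],[0,0,0],30],[[0,0,-145],[0,0,0],30]]'
python3 -c "
from h import *
print(local([.445,.335,.2],np.radians(168)))"
```

```text
time: 17.0
eef_pos: [0.5823, 0.1317, 0.0523]
eef_rot: [2.373, 2.056, 0.005]
wrist_force: [-0.1, 0.4, -0.6]
grip_width: 0.992
time: 17.7
eef_pos: [0.5827, 0.1319, 0.0534]
eef_rot: [2.372, 2.056, 0.007]
wrist_force: [-0.7, -0.4, 5.4]
grip_width: 0.48
time: 18.3
eef_pos: [0.5859, 0.1322, 0.2057]
eef_rot: [2.367, 2.051, 0.022]
wrist_force: [1.2, 0.7, 0.2]
grip_width: 0.48
(array([ 180.7, -168.3,    3.7]), array([ 0.016,  0.009, -1.504]))
```

```bash
python3 -m creep '[[[22,-7,0],[0.016,0,-0.14],30],[[44,-14,0],[0.016,0,-0.28],30],[[66,-21,0],[0.016,0,-0.42],30],[[88,-28,0],[0.016,0.005,-0.56],30],[[110,-35,0],[0.016,0.009,-0.7],30],[[132,-42,0],[0.016,0.009,-0.84],30],[[154,-50,0],[0.016,0.009,-0.98],30],[[174,-58,0],[0.016,0.009,-1.12],30]]'
python3 -c "
from h import *
print(local([.553,.312,.2],np.radians(168)))"
```

```text
time: 19.1
eef_pos: [0.5524, 0.3135, 0.2048]
eef_rot: [-0.909, -3.005, -0.004]
wrist_force: [0.4, -1.3, -1.7]
grip_width: 0.48
(array([-1.4, -1. ,  4.8]), array([ 0.002, -0.003, -0.378]))
```

```bash
python3 -m creep '[[[-1,-1,5],[0,0,-0.14],30],[[-1,-1,5],[0,0,-0.28],30],[[-1,-1,5],[0,0,-0.378],30],[[-1,-1,5],[0,0,-0.378],30],[[-1,-1,5],[0,0,-0.378],30]]'
python3 - <<'E'
from h import *
import pickle
m,im=shot("wrist","w7");pickle.dump(m,open("w7.pkl","wb"));print(ctrl.get_obs()["eef_pos"])
E
```

```text
time: 19.6
eef_pos: [0.5524, 0.312, 0.1994]
eef_rot: [-0.331, -3.121, -0.004]
wrist_force: [-0.3, -0.2, -1.3]
grip_width: 0.479
[0.55247748 0.31202015 0.19948661]
```

View pics/w7.png

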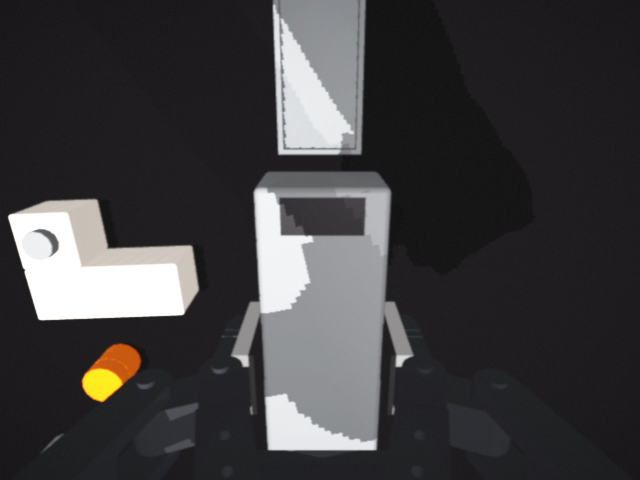

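The box is held square and the L stands alone on the bench. The dock's near corners are at (278,154) and (362,154), with sides leaving the picture at (273,0) and (366,0).

Run:
```python
from h import *
import pickle
m=pickle.load(open("w7.pkl","rb"));P=onz(m,[(278,154),(362,154),(366,0),(273,0)],.012)*1000
print(np.linalg.norm(P[0]-P[1]),np.linalg.norm(P[2]-P[3]))
d=(P[2]-P[1])+(P[3]-P[0]);e=d/np.linalg.norm(d);n=P[0]-P[1]
print("yaw",np.degrees(np.arctan2(d[1],d[0])),"edge",np.degrees(np.arctan2(n[1],n[0]))-90)
c=(P[0]+P[1])/2+70*e;print("centre",c)
o=ctrl.get_obs();Q=onz(m,[(256,190),(389,190),(377,450),(268,450)],o["eef_pos"][2]-.0074+.03);print("held",rect(Q),Q.mean(0),o["eef_pos"])
a=np.array([*((c[:2])/1000),.0125])
a[:2]-=(Q.mean(0)-o["eef_pos"])[:2];print(a,local(a,np.radians(168)))
```

```text
67.11169599031679 66.29591219912353
yaw 167.9067390934619 edge -192.22425267743682
centre [444.77672906 334.75724825  12.        ]
held (array([545.7, 314.3]), array([100. ,  41.2]), -12.4) [0.54572469 0.3140612  0.22208661] [0.55247748 0.31202015 0.19948661]
[0.45152952 0.3327162  0.0125    ] (array([102.5,  -1.3, 187.3]), array([ 0.002, -0.003, -0.002]))
```

```bash
python3 -m creep '[[[40,0,0],[0,0,0],30],[[80,-1,10],[0,0,0],30],[[110,-1,45],[0,0,0],30],[[110,-1,90],[0,0,0],30],[[110,-1,125],[0,0,0],30],[[110,-1,150],[0,0,0],30],[[110,-1,150],[0,0,0],30],[[110,-1,150],[0,0,0],30]]'
python3 -c "
from h import *
print(local([.4438,.3347,.0125],np.radians(167.9)))"
```

```text
time: 20.45
eef_pos: [0.4444, 0.3345, 0.0501]
eef_rot: [-0.332, -3.121, -0.003]
wrist_force: [-0.2, 0.1, -1.1]
grip_width: 0.482
(array([ 0.5,  0. , 37.6]), array([ 0.002, -0.003, -0.001]))
```

```bash
python3 -m creep '[[[0,0,15],[0.002,-0.003,0],30],[[0,0,26],[0.002,-0.003,0],30],[[0,0,34],[0.002,-0.003,0],30],[[0,0,37],[0.002,-0.003,0],30],[[0,0,37],[0.002,-0.003,0],30],[[0,0,37],[0.002,-0.003,0],30]]'
python3 -m creep '[[[0,0,1],[0,0,0],30],[[0,0,1.5],[0,0,0],30],[[0,0,1.5],[0,0,0],30]]'
python3 -m creep '[[[0,0,1],[0,0,0],30],[[0,0,1],[0,0,0],30],[[0,0,1],[0,0,0],30]]'
```

```text
time: 21.05
eef_pos: [0.4446, 0.3347, 0.0135]
eef_rot: [0.332, 3.124, 0.0]
wrist_force: [0.0, -0.4, -0.4]
grip_width: 0.484
time: 21.35
eef_pos: [0.4447, 0.3348, 0.0122]
eef_rot: [0.332, 3.124, 0.001]
wrist_force: [-0.5, -0.2, -1.5]
grip_width: 0.482
time: 21.65
eef_pos: [0.4449, 0.3348, 0.0114]
eef_rot: [0.332, 3.123, 0.001]
wrist_force: [-0.3, -1.1, 3.3]
grip_width: 0.479
```

```bash
python3 -m creep '[[[0,0,-1],[0,0,0],48],[[0,0,-1],[0,0,0],54],[[0,0,-3],[0,0,0],60],[[0,0,-10],[0,0,0],60],[[0,0,-40],[0,0,0],60],[[0,0,-90],[0,0,0],70],[[0,0,-140],[0,0,0],85],[[0,0,-190],[0,0,0],85]]'
python3 -c "
from h import *
print(local([.575,.11,.2],np.radians(81.7)))
m,s=shot('scene');cv2.imwrite('pics/dock.png',cv2.resize(s[320:420,440:600],(640,400),interpolation=2)[:,:,::-1])"
```

```text
time: 22.45
eef_pos: [0.4444, 0.3345, 0.2039]
eef_rot: [0.332, 3.123, 0.001]
wrist_force: [1.9, 0.3, -1.0]
grip_width: 0.998
(array([-175. , -192. ,    3.9]), array([1.000e-03, 0.000e+00, 1.504e+00]))
```

View pics/dock.png

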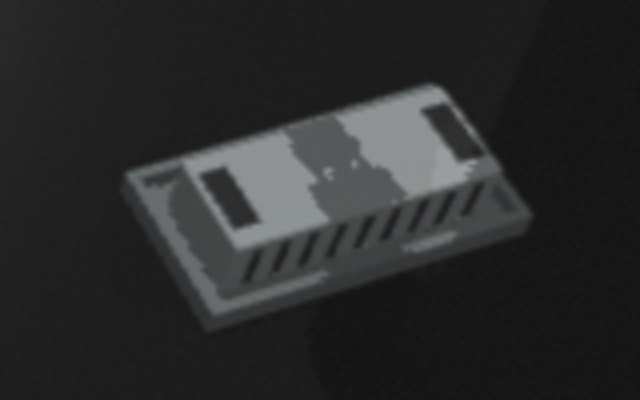

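The box lies flat inside the dock. Now the L.

```bash
python3 -m creep '[[[-20,-22,0],[0,0,0.14],85],[[-40,-44,0],[0,0,0.28],85],[[-60,-66,0],[0,0,0.42],85],[[-80,-88,0],[0,0,0.56],85],[[-100,-110,0],[0,0,0.7],85],[[-125,-138,0],[0,0,0.84],85],[[-150,-165,0],[0,0,0.98],85],[[-175,-192,0],[0,0,1.12],85]]'
python3 -m creep '[[[0,0,0],[0,0,0.14],85],[[0,0,0],[0,0,0.28],85],[[0,0,0],[0,0,0.384],85],[[0,0,0],[0,0,0.384],85],[[0,0,0],[0,0,0.384],85]]'
python3 - <<'E'
from h import *
import pickle
m,im=shot("wrist","w8");pickle.dump(m,open("w8.pkl","wb"));print(ctrl.get_obs()["eef_pos"])
c=im.max(2)[40:340,200:450];c=np.clip((c.astype(float)-30)/225,0,1)**2*255
cv2.imwrite("pics/w8c.png",cv2.resize(c.astype(np.uint8),(500,600),interpolation=2))
E
```

```text
time: 23.3
eef_pos: [0.5795, 0.1111, 0.2132]
eef_rot: [1.944, 2.461, 0.02]
wrist_force: [-0.6, 0.8, -0.6]
grip_width: 0.995
time: 23.8
eef_pos: [0.5794, 0.1111, 0.2133]
eef_rot: [2.378, 2.049, 0.022]
wrist_force: [-0.6, 0.3, -1.2]
grip_width: 0.996
[0.57941872 0.11114617 0.21331977]
```

View pics/w8c.png

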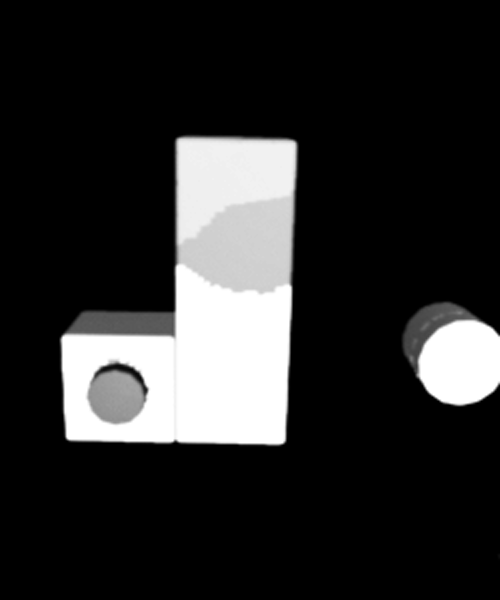

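Run:
```python
from h import *
import pickle
m=pickle.load(open("w8.pkl","rb"));q=lambda L:np.array(L)/2+[200,40]
P=onz(m,q([(176,138),(297,141),(286,444),(176,442)]),.046);r=rect(P);print(r)
print("cap",onz(m,q([(117,396)]),.056),"shortcorner",onz(m,q([(62,336),(66,440)]),.046))
y=np.radians(r[2]);e=np.array([np.cos(y),np.sin(y)]);g=r[0]/1000+.005*e;print(g,local([*g,.026],y))
```

```text
(array([580.9, 128.5]), array([118.6,  45. ]), 80.0)
cap [[0.53060997 0.10023413 0.056     ]] shortcorner [[0.5123328  0.12468398 0.046     ]
 [0.50439399 0.08176176 0.046     ]]
[0.58176824 0.13342404] (array([ 20.8,  -3.1, 187.5]), array([ 0.011, -0.009,  0.026]))
```

```bash
python3 -m creep '[[[22,-3,45],[0.011,-0.009,0.015],85],[[22,-3,85],[0.011,-0.009,0.015],85],[[22,-3,120],[0.011,-0.009,0.015],85],[[22,-3,150],[0.011,-0.009,0.015],85],[[22,-3,172],[0.011,-0.009,0.015],85],[[22,-3,187],[0.011,-0.009,0.015],85],[[22,-3,187],[0.011,-0.009,0.015],85],[[22,-3,187],[0.011,-0.009,0.015],85]]'
python3 -m creep '[[[0,0,0],[0,0,0],50],[[0,0,0],[0,0,0],30],[[0,0,0],[0,0,0],30],[[0,0,0],[0,0,0],30],[[0,0,0],[0,0,0],30],[[0,0,0],[0,0,0],30],[[0,0,0],[0,0,0],30]]' 100
python3 -m creep '[[[0,0,-6],[0,0,0],30],[[0,0,-15],[0,0,0],30],[[0,0,-35],[0,0,0],30],[[0,0,-70],[0,0,0],30],[[0,0,-110],[0,0,0],30],[[0,0,-150],[0,0,0],30],[[0,0,-185],[0,0,0],30],[[0,0,-185],[0,0,0],30]]'
python3 -c "
from h import *
print(local([.338,-.332,.21],np.radians(18.2)))"
```

```text
time: 24.65
eef_pos: [0.5821, 0.1348, 0.0267]
eef_rot: [2.394, 2.033, -0.0]
wrist_force: [0.3, 0.3, 0.0]
grip_width: 0.998
time: 25.35
eef_pos: [0.5829, 0.135, 0.0283]
eef_rot: [2.394, 2.033, 0.003]
wrist_force: [-1.2, -0.1, 6.6]
grip_width: 0.504
time: 26.15
eef_pos: [0.5857, 0.1353, 0.2196]
eef_rot: [2.389, 2.029, 0.016]
wrist_force: [1.2, 0.5, -1.8]
grip_width: 0.499
(array([-501.3, -168.9,    6. ]), array([ 0.009, -0.009,  1.091]))
```

```bash
python3 -m creep '[[[-50,-18,0],[0.005,-0.005,0.14],30],[[-100,-36,0],[0.009,-0.009,0.27],30],[[-150,-55,0],[0.009,-0.009,0.4],30],[[-200,-73,0],[0.009,-0.009,0.54],30],[[-245,-90,0],[0.009,-0.009,0.68],30],[[-290,-107,0],[0.009,-0.009,0.82],30],[[-335,-124,5],[0.009,-0.009,0.96],30],[[-380,-140,5],[0.009,-0.009,1.091],30]]'
python3 -c "
from h import *
print(local([.318,-.338,.21],np.radians(18.2)))"
```

```text
time: 26.95
eef_pos: [0.3858, -0.2145, 0.2108]
eef_rot: [-3.102, -0.488, 0.001]
wrist_force: [1.4, -0.8, -3.4]
grip_width: 0.501
(array([-102.4,   96.7,    0.7]), array([-0.002,  0.001, -0.006]))
```

```bash
python3 -m creep '[[[-34,32,0],[0,0,0],30],[[-68,64,0],[0,0,-0.006],30],[[-102,97,0],[0,0,-0.006],30],[[-102,97,0],[0,0,-0.006],30],[[-102,97,0],[0,0,-0.006],30]]'
python3 - <<'E'
from h import *
import pickle
m,im=shot("wrist","w9");pickle.dump(m,open("w9.pkl","wb"));print(ctrl.get_obs()["eef_pos"])
E
```

```text
time: 27.45
eef_pos: [0.3174, -0.3383, 0.2099]
eef_rot: [-3.099, -0.492, 0.002]
wrist_force: [0.0, 0.6, -2.9]
grip_width: 0.501
[ 0.31791574 -0.33724795  0.20994096]
```

View pics/w9.png

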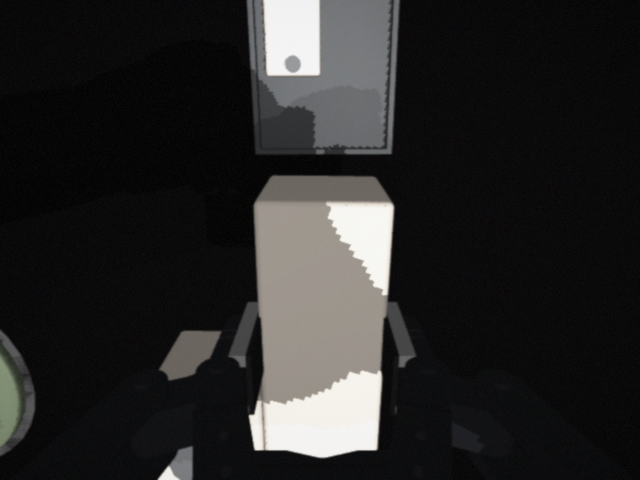

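The L is held square, with its front top corners at (255,205) and (392,205). The small cassette's near top edge in the tray runs from (266,76) to (320,76), and the tray's near corners are at (256,154) and (392,154).

Run:
```python
from h import *
import pickle
m=pickle.load(open("w9.pkl","rb"));T=onz(m,[(256,154),(392,154),(399,0),(247,0)],.012)[:,:2]*1000
d=(T[2]-T[1])+(T[3]-T[0]);yaw=np.arctan2(d[1],d[0]);e=np.array([np.cos(yaw),np.sin(yaw)]);n=np.array([-e[1],e[0]])
c=(T[0]+T[1])/2+71*e;print("tray",c,np.degrees(yaw))
S=onz(m,[(266,76),(320,76),(264,0),(318.5,0)],.028)[:,:2]*1000
print("small in tray: near corners",[( (p-c)@e,(p-c)@n) for p in S])
o=ctrl.get_obs();p=o["eef_pos"]
L=onz(m,[(255,205),(392,205),(263,450),(379,450)],p[2]+.0177)[:,:2]*1000
print("L corners rel TCP in tray axes",[((q-p[:2]*1000)@e,(q-p[:2]*1000)@n) for q in L])
```

```text
tray [ 422.74509416 -304.11877017] 18.439544615983063
small in tray: near corners [(np.float64(-11.493467915434941), np.float64(42.51135088445265)), (np.float64(-11.832318364365168), np.float64(2.5480774636354004)), (np.float64(38.10409882993943), np.float64(41.30089626643978)), (np.float64(37.756449267677525), np.float64(3.115440196123423))]
L corners rel TCP in tray axes [(np.float64(51.62782092825989), np.float64(20.031829724836502)), (np.float64(51.31649074086838), np.float64(-22.970205929752936)), (np.float64(-47.490459778456454), np.float64(22.975203080561354)), (np.float64(-47.67198818904965), np.float64(-22.567400256101674))]
```

```bash
python3 -c "
from h import *
print(local([.4369,-.3246,.085],np.radians(18.9)))"
```

```text
(array([117.1,  25.6, 124.8]), array([-0.004,  0.001, -0.013]))
```

```bash
python3 -m creep '[[[40,9,0],[0,0,-0.013],30],[[80,17,20],[-0.003,0,-0.013],30],[[117,25.5,55],[-0.003,0,-0.013],30],[[117,25.5,90],[-0.003,0,-0.013],30],[[117,25.5,118],[-0.003,0,-0.013],30],[[117,25.5,125],[-0.003,0,-0.013],30],[[117,25.5,125],[-0.003,0,-0.013],30],[[117,25.5,125],[-0.003,0,-0.013],30]]'
python3 -c "
from h import *
print(local([.4369,-.3246,.035],np.radians(18.9)))"
```

```text
time: 28.3
eef_pos: [0.4378, -0.3247, 0.0861]
eef_rot: [3.098, 0.518, 0.001]
wrist_force: [0.7, -0.9, -2.5]
grip_width: 0.502
(array([-0.8, -0.4, 51.1]), array([ 0.001, -0.   ,  0.001]))
```

```bash
python3 -m creep '[[[-1,0,15],[0,0,0],30],[[-1,0,28],[0,0,0],30],[[-1,0,38],[0,0,0],30],[[-1,0,38],[0,0,0],30]]'
python3 -m creep '[[[0,0,4],[0,0,0],30],[[0,0,8],[0,0,0],30],[[0,0,12],[0,0,0],30],[[0,0,12],[0,0,0],30]]'
python3 -m creep '[[[0,0,1],[0,0,0],30],[[0,0,2],[0,0,0],30],[[0,0,2],[0,0,0],30]]'
```

```text
time: 28.7
eef_pos: [0.436, -0.3244, 0.0472]
eef_rot: [-3.098, -0.517, 0.001]
wrist_force: [-0.4, 1.0, -2.7]
grip_width: 0.5
time: 29.1
eef_pos: [0.4357, -0.3242, 0.0347]
eef_rot: [-3.097, -0.517, 0.002]
wrist_force: [-0.0, -0.1, -3.5]
grip_width: 0.498
time: 29.4
eef_pos: [0.4358, -0.3242, 0.0327]
eef_rot: [-3.097, -0.517, 0.002]
wrist_force: [-0.7, -0.2, -3.9]
grip_width: 0.501
```

```bash
python3 -m creep '[[[0,0,1],[0,0,0],30],[[0,0,1],[0,0,0],30],[[0,0,1],[0,0,0],30]]'
python3 -m creep '[[[0,0,0.5],[0,0,0],30],[[0,0,0.5],[0,0,0],30],[[0,0,0.5],[0,0,0],30]]'
```

```text
time: 29.7
eef_pos: [0.4359, -0.3242, 0.0323]
eef_rot: [-3.098, -0.517, 0.002]
wrist_force: [-1.7, 2.0, 5.1]
grip_width: 0.503
time: 30.0
eef_pos: [0.4359, -0.3242, 0.0323]
eef_rot: [-3.098, -0.517, 0.001]
wrist_force: [-1.8, 2.3, 4.7]
grip_width: 0.496
```

```bash
python3 -m creep '[[[0,0,0],[0,0,0],50],[[0,0,0],[0,0,0],56],[[0,0,-2],[0,0,0],62],[[0,0,-8],[0,0,0],64],[[0,0,-30],[0,0,0],64],[[0,0,-75],[0,0,0],75],[[0,0,-120],[0,0,0],85],[[0,0,-165],[0,0,0],85]]'
python3 -m creep '[[[-30,0,-30],[0,0,0],85],[[-60,0,-60],[0,0,0],85],[[-90,0,-80],[0,0,0],85],[[-90,0,-80],[0,0,0],85],[[-90,0,-80],[0,0,0],85]]'
python3 - <<'E'
from h import *
import pickle
m,im=shot("wrist","w10");pickle.dump(m,open("w10.pkl","wb"));t,i2=shot("top","top1")
_,s=shot("scene")
a=np.clip((im.astype(float)-20)/235,0,1)**1.5*255
o=np.zeros((520,800,3),np.uint8);o[:520,:500]=cv2.resize(a[0:260,200:450].astype(np.uint8),(500,520),interpolation=2)
o[:260,500:]=cv2.resize(i2[200:350,160:333],(300,260),interpolation=2);o[260:,500:]=cv2.resize(s[125:255,250:400],(300,260),interpolation=2)
cv2.imwrite("pics/end.png",o[:,:,::-1]);print(ctrl.get_obs()["eef_pos"])
E
```

```text
time: 30.8
eef_pos: [0.4359, -0.3242, 0.1994]
eef_rot: [-3.098, -0.517, 0.001]
wrist_force: [1.4, -0.5, -0.5]
grip_width: 0.992
time: 31.3
eef_pos: [0.3508, -0.3538, 0.2801]
eef_rot: [3.098, 0.515, 0.001]
wrist_force: [0.4, -0.1, 0.2]
grip_width: 0.999
[ 0.35111935 -0.3527186   0.27844731]
```

View pics/end.png

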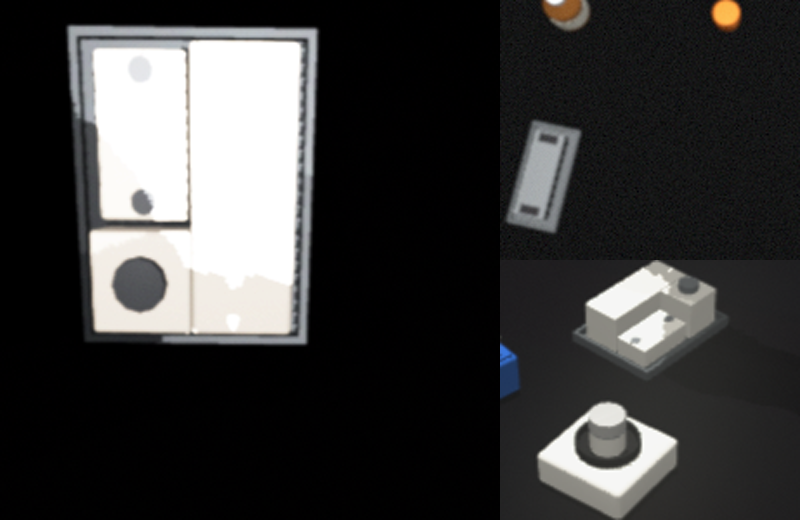

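The L and the small cassette lie together in the tray, the box lies inside the dock, and the pot stands upright in the cup. One numeric check, then hand in.

Run:
```python
from h import *
from rig import job
import pickle
m=pickle.load(open("w10.pkl","rb"));q=lambda L:np.array(L)/2+[200,0]
T=onz(m,q([(68,27),(317,29),(307,343),(86,343)]),.012).mean(0);L=onz(m,q([(92,333),(301,40)]),.05).mean(0)
a=np.radians(18.4);R=np.array([[np.cos(a),np.sin(a)],[-np.sin(a),np.cos(a)]])
print("L-tray mm",R@(L-T)[:2]*1000)
S=onz(m,q([(93,48),(187,48),(188,220),(98,218)]),.028).mean(0);print("small-tray",R@(S-T)[:2]*1000)
t=camera_model("top");k=300/173;p=lambda x,y:((x-500)/k+160,y/(260/150)+200)
D=onz(t,[p(533,121),p(581,130),p(555,233),p(507,222)],.012).mean(0);B=onz(t,[p(536,132),p(568,136),p(543,217),p(514,212)],.034).mean(0)
print("box-dock mm",(B-D)*1000,ctrl.get_obs()["joint_vel"].round(3))
job.sign_off()
```

```text
L-tray mm [ 0.13773306 -0.48791582]
small-tray [24.67829163 22.53647306]
box-dock mm [ 1.3255921   0.02753123 22.        ] [ 0.005  0.008 -0.     0.002 -0.002 -0.002]
the job is handed in; nothing more can be done
```

The stack is taken apart and everything is put away; I handed the job in at about 31 s of the 120 s. No verdict was reported.

**What I did:** I stood the pot in the mixer cup, laid the small cassette in the tray's +x +y corner, put the cuvette box in the dock, and lowered the L around the small cassette. All four pieces touched down within about 1 mm of the height I expected, and contact forces stayed around 10 N or less.

**Last checks:**

| Piece | Measured from the final pictures | Limit |
|---|---|---|
| L-shaped cassette | 0.1 and −0.5 mm from the tray's centre | 14 mm each way |
| Small cassette | (25, 23) mm in the tray's frame | within ±50 mm |
| Cuvette box | about 1.3 mm from the dock's centre | 14 mm |
| Pot | upright in the cup, judged by eye | 14 mm |

- **Robot:** it stood clear of everything with the gripper open.
- **Bystanders:** I saw no sign that the tip box, bottle or beaker had been moved. I did not measure their final positions.
- **Disagreement:** the first estimates of the cup's centre differed between views by about 8 mm in y. Triangulating and a close look settled it. I did not measure the pot's final offset numerically.

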